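# Fit the clamp post into the shaker's hidden socket

### The arm

A 6-joint arm with a two-finger parallel gripper is mounted at the origin on the work surface. World frame = base frame: x ahead of the robot, y to its left, z up, the work surface at z = 0. Lengths are in m, angles in rad, forces in N, time in s.
With the tool pointing down it reaches from about 0.35 to 0.975 m from the base axis. Payload 4.9 kg.
Tool frame: the origin (TCP) lies between the finger pads; the fingertips stand 11 mm ahead of it and the grasp point (between the pads) lies 8 mm behind it (manip.tips_ahead is the distance from the TCP to the fingertips, in m); y points along the fingers, z is the direction in which the jaws open and shut, and the axes are right-handed (so a half turn about y gives the same grasp; the last joint's range is limited). The gripper opens to 85 mm and grips with 20 to 120 N. Pads are 22 mm wide; open, the fingers measure 114 mm over their backs; the gripper's body (76 mm by 85 mm) begins 54 mm behind the grasp point. The pads swing forward as they close: fully open they stand 13 mm farther back than shut.
Start: joints at [1.073, 0.053, 1.613, -0, 1.476, -0.119], TCP at [0.231, 0.581, 0.242] pointing down, gripper open.
Joint ranges: [-3.01, 3.01], [-1.01, 2.22], [0.06, 2.58], [-1.02, 4.17], [0.09, 2.62], [-3.14, 3.14]. Speed limits (rad/s): [2.57, 2.57, 3.14, 3.14, 3.14, 3.14].

### API

Orientations are given as a rotation vector (axis times angle).
In Python, from rig import manip gives the robot as it stands.
- The arm moves only by the tool step_arm, never from a script. Its argument "moves" is text: rows parted by semicolons, each of 7 numbers parted by spaces: the turn, a rotation vector about the world's x, y, z in rad, then the shift along the world's x, y, z in cm, then the gripper's target within -1 to 1 (fully open at 1, half-way at 0, shut at -1). In form: wx wy wz dx dy dz jaw; .... A call has 1 to 20 rows; each row is the pose to reach, as a shift and turn from the pose commanded when the call began; what a row does not reach only later rows make up. A row lasts 1/8 s, in which the tool goes at most 62.5 mm and 10.7 degrees, less where a joint would pass 70% of its speed; a pose out of reach is approached as far as the arm can. A call with a gripper value outside its range is refused whole. The fingers move at their own pace and stop on an object; the grip force is fixed at half the most. Time passes only in rows, so rows that repeat a pose let the fingers close. It gives the time, the measured TCP pose, the force and the opening at its end, in the units of the state.
- manip.get_state(): the state, without advancing time (a new reading comes with each control period).
- manip.read_camera(name): name is "scene" or "top" or "wrist"; returns a dict with "img" (400x640x3 uint8, red, green, blue), "range_z" (400x640 float32, m along the optical axis (not along the pixel's ray), 0 where there is no reading), "K" (3x3 intrinsics, pixels), "R" (3x3) and "t" (3): a world point X has camera coordinates R X + t. Camera axes: x right, y down, z forward; pixel columns grow to the right and rows downward; lengths in m; the calibration is good to about 2 mm. A picture is of the moment at which its call begins.
- manip.job_done(): hands the job in, once; it reports no verdict.
Trained networks look in a picture, given as the dict that the camera call returned (one of the last four; its "shot" number tells which), for a name from the list of things; names that differ only in an ending like _2 or _b are one class to them, and where a whole thing is asked for, a point or a joint stands for the part that bears it (a point fixed in the world has none). Each returns a list of dicts, best first, with "p" (0 to 1); they miss things now and then, are a little off and sometimes report something else, mostly with a low value. They report only what shows in the picture. A call takes as long as a camera call. They do not tell look-alikes from the thing itself.
- manip.trace(picture, name): "mask" (400x640 bool, what is visible of it) and "pixel" ([column, row] in pixels, amid what is visible of it).
The state is a dict: "clock": time; "q": joint angles; "joint_vel": joint speeds; "joint_efforts": joint torques, N m; "tcp_pos": TCP position; "tool_rot": TCP orientation; "ft_force": force on the tool from outside, world axes, zero at the start; "ft_torque": the same for the moment, N m; "opening": opening from 0.0 (shut) to 1.0 (fully open).
Only numpy, scipy, OpenCV 4.12 (cv2) and the standard library are available. Lean on these libraries where they do the work, as an engineer would, in place of code of your own. Each camera call takes 0.05 s, during which the arm holds its last target. There are 200 camera calls.

### The job

Take the metal clamp post out of its white holder block and fit it into the shaker: the blind socket is somewhere near the middle of the grey sprung deck, closed by a flush dust plug that cannot be seen, so sweep the post's tip lightly over the deck in a growing spiral until it drops in. Seat it fully home with its collar on the deck, upright, and let go. Press gently, never forcing the deck more than 8 mm down, and leave the tube rack, the green tray and the bottle where they are.

Things in the scene. Friction and masses are not known exactly. Their poses are not given: they have to be found in the camera images.
- post: Loose metal post, 92 mm tall, about 150 g, upright, tip in the holder. From the foot up: round tip, 14 mm diameter, 26 mm long, foot chamfered 1 mm; round collar, 30 mm diameter, 6 mm thick; square shank 18 x 18 mm, 50 mm tall (grip it here); round stub 12 mm wide, 10 mm tall. Origin: centre of the foot; z up the post; x, y square to the shank's flats.
- post_shank (a point): Point on the post's axis at mid-shank, 57 mm above its foot: the middle of the square part to grip.
- holder: White plastic block, 90 x 90 mm, 34 mm high, fixed to the bench, with a 17 mm wide, 30 mm deep round hole at its middle; the post stands in it, collar on the block's top, foot 8 mm above the bench. Origin: centre of the underside.
- shaker: White benchtop shaker, 180 (x) by 200 (y) mm, 74 mm high, fixed. In its top is a centred 90 x 90 mm square opening with a bezel 3 mm thick around it; inside lies the plain grey sprung deck, flat, its top 70 mm above the bench when unloaded. Origin: centre of the underside, right below the middle of the opening; z up.
- search_centre (a point): Middle of the shaker's opening, at the height of the unloaded deck top. The one round vertical blind socket (15.8 mm wide, sharp-edged, deep enough for the whole 26 mm tip) has its centre within 8 mm of here in the shaker's x and in its y, different each time. A flush grey dust plug on a weak spring (under 0.6 N) hides it; the tip pushes the plug down ahead of it.
- deck (a joint): How far the deck is pressed down, in m: 0 unloaded, hard stops at 0.012. It moves straight down only, begins to sink at about 1.4 N, then 1 mm for each 1.5 N (7 N at 4 mm, 13 N at 8 mm). When the tip drops into the socket the deck springs back up around it and the force falls away.
- tube_rack: Black rack, 70 x 160 x 50 mm, with two capped tubes standing 100 mm high in it; a bystander, loose. Origin: centre of the underside.
- tray: Green open plastic tray, 100 x 150 x 55 mm; a bystander, loose. Origin: centre of the underside.
- reagent_bottle: White bottle with a blue cap, 66 mm in diameter, 110 mm high; a bystander, loose. Origin: centre of the underside.
Not all that is in view belongs to the job. Of the things like the post, leave any that is pink or red; of the rest the larger one is meant.

How it is judged:
By the outcome, as a careful person would: the job done as asked, in the order asked, and still so for the second after the job is handed in, with the robot touching nothing.
It also fails if it takes over 61 s, if anything falls off the work surface, if the arm or the gripper's body presses on something with over 40 N, if the wrist force passes 120 N, or if a joint passes its speed limit or range.

## Working session

There is one attempt and no reset: what is moved stays moved. The work goes in short steps, Python scripts to look and compute and a tool call to move; the robot and the scene stay as the last step left them, time stands still between calls to the robot, and variables do not carry over. Pictures are saved under pics/ and viewed, about 8 in all and at most 12, crops included, and the job is handed in when it is done.

Besides the shell and the picture viewer there is one more tool, called after "Request:" as name(argument=value, ...) on one line, values as JSON. step_arm: Moves the arm, as the interface text tells. Its arguments: {"type":"object","properties":{"moves":{"type":"string"}},"required":["moves"]}

```bash
mkdir -p pics && ls
cat > h.py <<'E'
import numpy as np, cv2
from rig import manip
def world(c,u,v,z=None):
    """pixel -> world via depth, or on plane z"""
    K,R,t=c["K"],np.array(c["R"]),np.array(c["t"])
    d=np.linalg.inv(K)@np.array([u,v,1.0]); o=-R.T@t; D=R.T@d
    if z is None: return o+D*float(c["range_z"][int(round(v)),int(round(u))])
    return o+D*(z-o[2])/D[2]
def cloud(c):
    K,R,t=np.array(c["K"]),np.array(c["R"]),np.array(c["t"])
    v,u=np.mgrid[0:400,0:640]; z=c["range_z"]
    P=np.stack([(u-K[0,2])/K[0,0]*z,(v-K[1,2])/K[1,1]*z,z],-1)
    return (P-t)@R, z>0
def proj(c,X):
    p=np.array(c["K"])@(np.array(c["R"])@X+c["t"]); return p[:2]/p[2]
def save(c,n,box=None,s=1):
    i=c["img"]
    if box: i=i[box[1]:box[3],box[0]:box[2]]
    i=cv2.resize(i,None,fx=s,fy=s,interpolation=cv2.INTER_CUBIC)
    cv2.imwrite(f"pics/{n}.png",i[:,:,::-1])
E
python3 - <<'E'
from h import *
s=manip.get_state(); print(s)
for n in("scene","top"):
    c=manip.read_camera(n); save(c,n)
    C,ok=cloud(c); print(n,"cam at",-np.array(c["R"]).T@c["t"])
    for k in("post","holder","shaker","tube_rack","tray","reagent_bottle"):
        for r in manip.trace(c,k)[:3]:
            m=r["mask"]&ok; print(n,k,round(r["p"],2),np.round(r["pixel"]),m.sum(),np.round(np.median(C[m],0),3), np.round(C[m].min(0),3),np.round(C[m].max(0),3))
E
```

```text
pics
{'clock': 0.0, 'q': array([ 1.07300222e+00,  5.33315384e-02,  1.61429693e+00, -1.95228466e-05,
        1.47603252e+00, -1.19004870e-01]), 'joint_vel': array([ 0.0001297 , -0.00019883,  0.00041608,  0.00175261,  0.00208748,
       -0.00044141]), 'joint_efforts': array([ 2.23386582e-03, -3.93675649e+01, -3.70182931e+01,  4.37884012e-05,
        6.87388223e-03, -1.53789489e-05]), 'tcp_pos': array([0.2308358 , 0.58015192, 0.24107696]), 'tool_rot': array([-1.55227213,  0.29773874, -0.2967767 ]), 'ft_force': array([-0.56190379, -0.47584124, -0.41246028]), 'ft_torque': array([-0.00592908,  0.0014252 ,  0.04420999]), 'opening': 0.9990969229562454}
scene cam at [ 1.26432363 -0.58710614  0.60745591]
scene post 0.83 [229. 236.] 384 [ 0.542 -0.264  0.062] [ 0.394 -0.276 -0.004] [ 0.552 -0.19   0.099]
scene post 0.71 [179. 254.] 190 [ 0.508 -0.36   0.04 ] [ 0.493 -0.368  0.005] [ 0.516 -0.35   0.069]
scene post 0.6 [218. 219.] 146 [ 0.446 -0.241  0.04 ] [ 0.437 -0.248  0.   ] [ 0.453 -0.23   0.066]
scene holder 0.65 [232. 252.] 1489 [ 0.562 -0.275  0.031] [ 0.445 -0.312 -0.004] [ 0.59  -0.21
[... 468 characters left out ...]
top post 0.44 [397. 274.] 60 [ 0.443 -0.234  0.045] [ 0.433 -0.241 -0.001] [ 0.453 -0.227  0.068]
top shaker 0.85 [280. 256.] 5353 [0.479 0.085 0.074] [ 0.381 -0.016 -0.005] [0.584 0.212 0.081]
top shaker 0.51 [218. 152.] 851 [0.723 0.194 0.107] [ 0.699  0.169 -0.003] [0.778 0.265 0.117]
top tube_rack 0.94 [406. 158.] 2101 [ 0.73  -0.269  0.051] [ 0.692 -0.365 -0.004] [ 0.792 -0.185  0.105]
top tray 0.68 [319. 153.] 2590 [ 0.751 -0.046  0.006] [ 0.685 -0.128 -0.004] [0.818 0.034 0.064]
top reagent_bottle 0.68 [221. 155.] 815 [0.722 0.193 0.107] [0.699 0.17  0.004] [0.759 0.231 0.117]
top reagent_bottle 0.24 [408. 240.] 1233 [ 0.534 -0.257  0.034] [ 0.486 -0.319 -0.004] [ 0.586 -0.208  0.091]
```

View pics/scene.png

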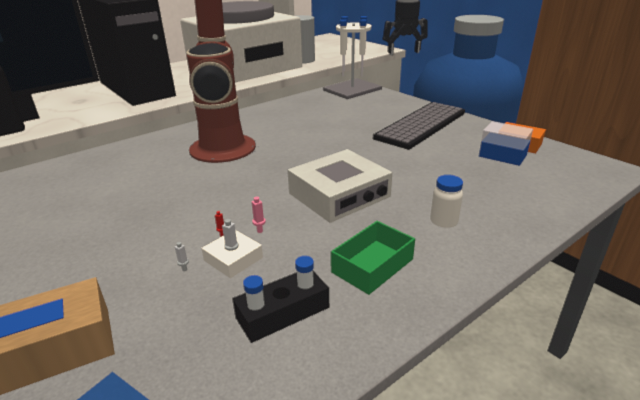

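View pics/top.png

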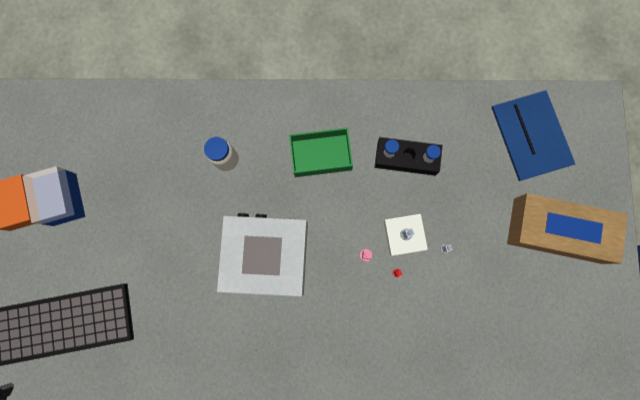

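Candidates: a metal post in the holder (scene 230,235; top 407,234), a small metal one (scene 181,253; top 447,248), a red one (scene 219,222; top 397,272) and a pink one (scene 258,212; top 366,255). By the description I choose the larger metal one in the holder. Next I measure it and check it in a close crop.

Run:
```python
from h import *
a=manip.read_camera("scene"); b=manip.read_camera("top")
i1=cv2.resize(a["img"][195:280,165:285],(600,425),interpolation=cv2.INTER_CUBIC)
cv2.imwrite("pics/crop1.png",i1[:,:,::-1])
# deck region in top: grey-brown on light
img=b["img"].astype(int)
sub=img[220:292,225:302]; print("deck px",img[256,262],"bezel",img[228,262],img[256,292])
g=img.sum(2)
m=np.zeros((400,640),np.uint8); m[222:292,226:300]=(g[222:292,226:300]<(g[256,262]+g[228,262])/2)
n,l,st,ce=cv2.connectedComponentsWithStats(m,connectivity=4); k=l[256,262]
cs=cv2.findContours((l==k).astype(np.uint8),0,2)[0][0][:,0].astype(float)
W=np.array([world(b,u,v,0.074)[:2] for u,v in cs]); r=cv2.minAreaRect((W*1000).astype(np.float32)); print("deck opening",r,st[k])
ys,xs=np.nonzero(l==k); print("centroid",world(b,xs.mean(),ys.mean(),.072))
C,ok=cloud(b)
# shaker top by depth
M=ok&(C[...,2]>.066)&(C[...,2]<.082)&(C[...,0]>.35)&(C[...,0]<.62)&(C[...,1]>-.05)&(C[...,1]<.23)
r=cv2.minAreaRect((C[M][:,:2]*1000).astype(np.float32)); print("shaker top",r, np.median(C[M][:,2]), "deck z",np.median(C[l==k][:,2]))
# holder white
M=ok&(img.min(2)>150)&(np.abs(C[...,2]-.034)<.015)&(C[...,1]<-.15)&(C[...,1]>-.4)&(C[...,0]>.4)&(C[...,0]<.65)
ys,xs=np.nonzero(M);W=np.array([world(b,u,v,.034)[:2] for u,v in zip(xs,ys)]); r=cv2.minAreaRect((W*1000).astype(np.float32)); print("holder",r,M.sum())
for nm,c in(("scene",a),("top",b)):
    C,ok=cloud(c)
    M=ok&(np.hypot(C[...,0]-.535,C[...,1]+.265)<.03)&(C[...,2]>.045)
    P=C[M]; print(nm,"post pts",M.sum(),P.mean(0),P.min(0),P.max(0))
    T=P[P[:,2]>.08]; print(T.mean(0) if len(T) else None)
    print("pix of post guess",proj(c,np.array([.537,-.264,.1])))
```

```text
deck px [132 125 122] bezel [191 195 195] [190 195 194]
deck opening ((479.5311584472656, 89.53287506103516), (90.39863586425781, 90.5890121459961), 87.71350860595703) [ 242  236   40   40 1437]
centroid [0.47933595 0.08981438 0.072     ]
shaker top ((480.09088134765625, 89.66422271728516), (201.1479034423828, 180.14866638183594), 87.7695083618164) 0.07364752554102277 deck z 0.07043288406315132
holder ((538.2211303710938, -285.5682678222656), (96.0783920288086, 149.0125732421875), 3.8692662715911865) 1232
scene post pts 272 [ 0.5407097  -0.26225533  0.07263882] [ 0.52762125 -0.27251563  0.0452034 ] [ 0.5504937  -0.24701465  0.1000539 ]
[ 0.53968494 -0.26175295  0.08908387]
pix of post guess [225.58667206 220.21622871]
top post pts 83 [ 0.53501385 -0.25715525  0.08608603] [ 0.52509329 -0.27057658  0.0472355 ] [ 0.54603304 -0.24808717  0.10375009]
[ 0.5357072  -0.2586259   0.09283932]
pix of post guess [411.89611997 231.39620439]
```

View pics/crop1.png

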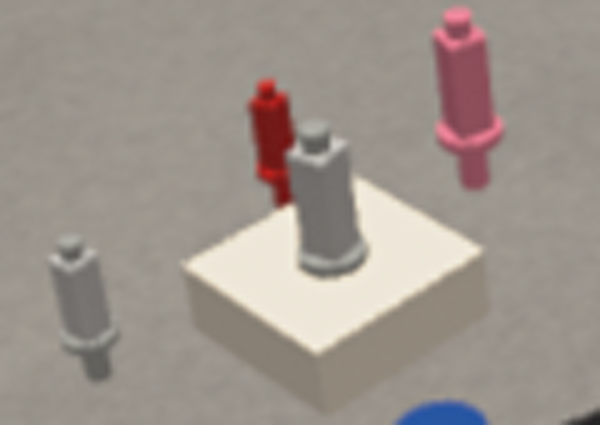

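The crop confirms the choice: the metal post stands in the white block (crop 325,200). The smaller metal one at (85,310) and the red and pink ones stay. Now I move above the holder for a close look.

Request:
step_arm(moves="0 0 0 30.5 -84 1 0.2;0 0 0 30.5 -84 1 0.2;0 0 0 30.5 -84 1 0.2;0 0 0 30.5 -84 1 0.2;0 0 0 30.5 -84 1 0.2;0 0 0 30.5 -84 1 0.2;0 0 0 30.5 -84 1 0.2;0 0 0 30.5 -84 1 0.2;0 0 0 30.5 -84 1 0.2;0 0 0 30.5 -84 1 0.2;0 0 0 30.5 -84 1 0.2;0 0 0 30.5 -84 1 0.2;0 0 0 30.5 -84 1 0.2;0 0 0 30.5 -84 1 0.2;0 0 0 30.5 -84 1 0.2;0 0 0 30.5 -84 1 0.2;0 0 0 30.5 -84 1 0.2;0 0 0 30.5 -84 1 0.2")

```text
clock: 3.05
tcp_pos: [0.536, -0.2578, 0.2526]
tool_rot: [-1.55, 0.296, -0.296]
ft_force: [0.3, 1.1, 0.4]
opening: 0.598
```

Run:
```python
from h import *
from scipy.spatial.transform import Rotation as Ro
s=manip.get_state(); print(s["clock"],s["tcp_pos"],s["ft_force"],s["opening"],s["q"]); print(Ro.from_rotvec(s["tool_rot"]).as_matrix().round(3))
c=manip.read_camera("wrist"); save(c,"w1"); np.savez("w1.npz",**c)
print(-np.array(c["R"]).T@c["t"],proj(c,np.array([.537,-.26,.1])))
for r in manip.trace(c,"post"): print(r["p"],r["pixel"],r["mask"].sum())
```

```text
3.05 [ 0.53601192 -0.25777835  0.25259922] [0.34171265 1.05783564 0.4469945 ] 0.5981799305249204 [-5.73427052e-01 -2.46072337e-02  1.67380103e+00  1.80022085e-04
  1.49208914e+00 -1.76722830e+00]
[[ 0.93   0.     0.368]
 [-0.368 -0.     0.93 ]
 [ 0.    -1.     0.   ]]
[ 0.46595805 -0.23101051  0.38436011] [320.77411683 194.61054404]
0.88 [318.3, 182.0] 728
0.88 [305.8, 88.1] 337
0.75 [230.7, 182.0] 450
0.61 [390.3, 100.9] 753
0.29 [542.9, 263.2] 12870
```

View pics/w1.png

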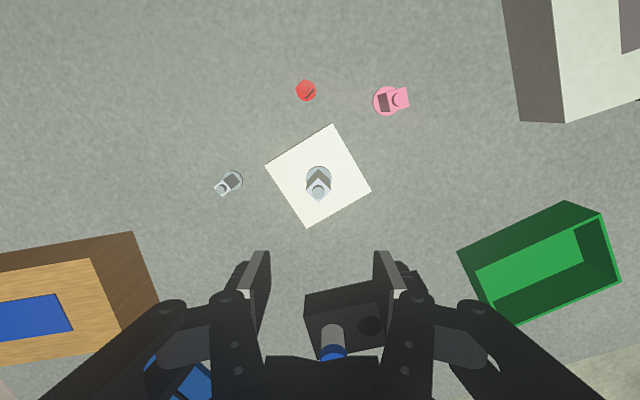

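Run:
```python
from h import *
c=dict(np.load("w1.npz"))
out=[]
for z in(.100,.090,.034):
    h=.03 if z>.05 else .07
    W=[(.537-h,-.262-h),(.537+h,-.262-h),(.537+h,-.262+h),(.537-h,-.262+h)]
    src=np.float32([proj(c,np.array([x,y,z])) for x,y in W]); dst=np.float32([(0,0),(390,0),(390,390),(0,390)])
    im=cv2.warpPerspective(c["img"],cv2.getPerspectiveTransform(src,dst),(390,390),flags=cv2.INTER_CUBIC)
    for k in range(0,390,65): cv2.line(im,(k,0),(k,5),(255,0,0),1); cv2.line(im,(0,k),(5,k),(255,0,0),1)
    out.append(im)
cv2.imwrite("pics/rect.png",cv2.resize(np.hstack(out[:2]),None,fx=1,fy=1)[:,:,::-1])
# holder yaw & centre from wrist image on plane z=.034
g=out[2].min(2); m=(g>195).astype(np.uint8); m=cv2.morphologyEx(m,cv2.MORPH_OPEN,np.ones((5,5)))
n,l,st,ce=cv2.connectedComponentsWithStats(m); k=1+np.argmax(st[1:,4]); cs=cv2.findContours((l==k).astype(np.uint8),0,2)[0]; cs=max(cs,key=cv2.contourArea)
r=cv2.minAreaRect(cs); print("holder centre",.537-.07+r[0][0]*.14/390,-.262-.07+r[0][1]*.14/390,"size mm",np.array(r[1])*140/390,"ang",r[2])
```

```text
holder centre 0.5342325736803887 -0.2620215814052484 size mm [90.54348755 90.6988408 ] ang 9.688787460327148
```

View pics/rect.png

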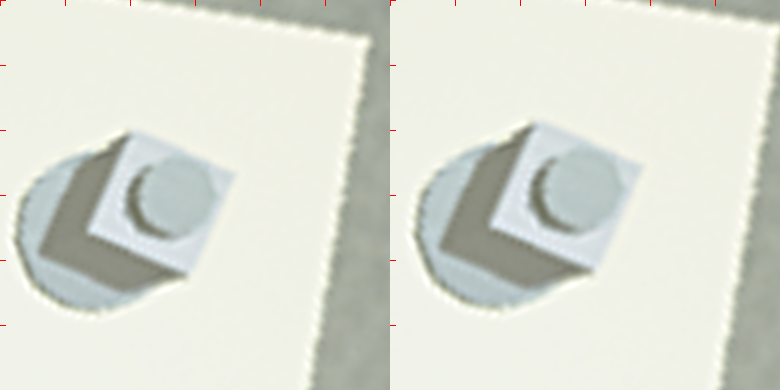

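The rectified views put the shank top's centre at about (0.534, -0.262), with its flats at about 23.3°. This agrees with the holder centre (0.534, -0.262). I turn the jaws by -45° and come down to 0.15 m to check.

Request:
step_arm(moves="0 0 -0.787 -0.2 -0.3 -10 0.2;0 0 -0.787 -0.2 -0.3 -10 0.2;0 0 -0.787 -0.2 -0.3 -10 0.2;0 0 -0.787 -0.2 -0.3 -10 0.2;0 0 -0.787 -0.2 -0.3 -10 0.2;0 0 -0.787 -0.2 -0.3 -10 0.2;0 0 -0.787 -0.2 -0.3 -10 0.2;0 0 -0.787 -0.2 -0.3 -10 0.2")

```text
clock: 4.15
tcp_pos: [0.5342, -0.2623, 0.1524]
tool_rot: [-1.374, 0.905, -0.905]
ft_force: [1.0, 0.6, -0.6]
opening: 0.595
```

Run:
```python
from h import *
from scipy.spatial.transform import Rotation as Ro
c=manip.read_camera("wrist"); s=manip.get_state(); print(s["clock"],s["tcp_pos"],s["ft_force"],s["opening"]); print(Ro.from_rotvec(s["tool_rot"]).as_matrix().round(3))
T=s["tcp_pos"]
i=c["img"].copy()
for z,col in((.100,(255,0,0)),(.09,(0,0,255))):
    for p in [(.534,-.262),(T[0],T[1])]:
        u=proj(c,np.array([*p,z])); print(z,p,u.round(1)); cv2.circle(i,tuple(int(x) for x in u.round()),1,col,-1)
c["img"]=i; save(c,"w2",(200,60,440,300),2.4)
```

```text
4.2 [ 0.53414049 -0.26230151  0.15237304] [ 0.11260585  0.06457542 -0.75411939] 0.5972880999763734
[[ 0.395  0.     0.919]
 [-0.919 -0.     0.395]
 [ 0.    -1.     0.   ]]
0.1 (0.534, -0.262) [322.3 231.2]
0.1 (np.float64(0.53414049376736), np.float64(-0.262301508492422)) [322.3 231.7]
0.09 (0.534, -0.262) [322.2 225.6]
0.09 (np.float64(0.53414049376736), np.float64(-0.262301508492422)) [322.3 226.1]
```

View pics/w2.png

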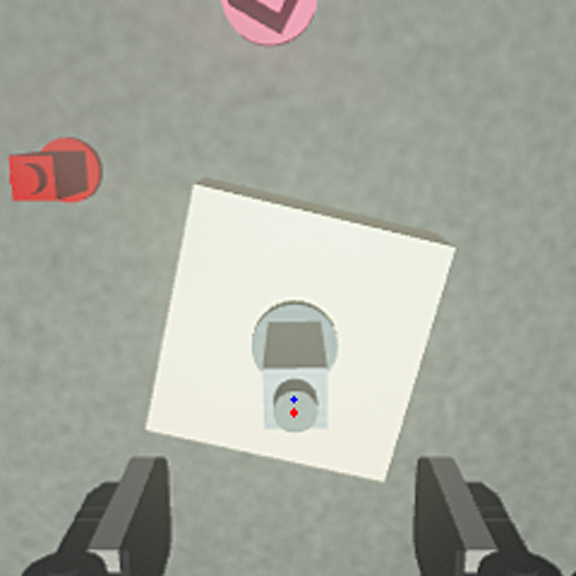

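Aligned: the stub at crop (295,405) lies on the projected axis and the fingers sit evenly to both sides. I descend and grip, TCP at 0.057.

Request:
step_arm(moves="0 0 0 0 0 -4 0.2;0 0 0 0 0 -7.5 0.2;0 0 0 0 0 -9.5 0.2;0 0 0 0 0 -9.5 0.2;0 0 0 0 0 -9.5 -1;0 0 0 0 0 -9.5 -1;0 0 0 0 0 -9.5 -1;0 0 0 0 0 -9.5 -1;0 0 0 0 0 -9.5 -1;0 0 0 0 0 -9.5 -1;0 0 0 0 0 -9.5 -1;0 0 0 0 0 -9.5 -1")

```text
clock: 5.7
tcp_pos: [0.5354, -0.2632, 0.0594]
tool_rot: [-1.374, 0.903, -0.909]
ft_force: [-0.2, -0.3, 6.1]
opening: 0.2
```

Gripped (opening 0.20 = 17 mm). I lift straight up, then read a baseline and check.

Request:
step_arm(moves="0 0 0 0 0 1 -1;0 0 0 0 0 2.5 -1;0 0 0 0 0 5 -1;0 0 0 0 0 9 -1;0 0 0 0 0 14 -1;0 0 0 0 0 14 -1;0 0 0 0 0 14 -1")

```text
clock: 6.58
tcp_pos: [0.5336, -0.2619, 0.1971]
tool_rot: [-1.374, 0.907, -0.905]
ft_force: [0.8, 1.5, -1.4]
opening: 0.201
```

Request:
step_arm(moves="0 0 0 -2 12 0 -1;0 0 0 -5.4 35.2 0 -1;0 0 0 -5.4 35.2 0 -1;0 0 0 -5.4 35.2 0 -1;0 0 0 -5.4 35.2 0 -1;0 0 0 -5.4 35.2 0 -1;0 0 0 -5.4 35.2 0 -1;0 0 0 -5.4 35.2 0 -1;0 0 0 -5.4 35.2 0 -1;0 0 0 -5.4 35.2 0 -1;0 0 0 -5.4 35.2 0 -1")

```text
clock: 7.95
tcp_pos: [0.4803, 0.089, 0.1973]
tool_rot: [-1.374, 0.907, -0.907]
ft_force: [0.0, -0.7, -1.1]
opening: 0.201
```

Run:
```python
from h import *
from scipy.spatial.transform import Rotation as Ro
f=[];p=[]
for k in range(3):
    c=manip.read_camera("wrist" if k else "scene"); s=manip.get_state(); f.append(s["ft_force"]);p.append(s["tcp_pos"])
    if k==0:
        save(c,"s3",(230,60,430,240),4); C,ok=cloud(c); T=s["tcp_pos"]
        M=ok&(np.hypot(C[...,0]-T[0],C[...,1]-T[1])<.022)&(C[...,2]<T[2]-.013)&(C[...,2]>.09)
        P=C[M]; print("post pts",len(P),P.min(0),P.mean(0)); 
        lo=P[P[:,2]<P[:,2].min()+.022]; print("tip pts mean",lo.mean(0),len(lo))
print(s["clock"],s["opening"],np.round(p,4),np.round(f,2)); print(Ro.from_rotvec(s["tool_rot"]).as_matrix().round(3))
R=np.array(c["R"]);np.savez("w3.npz",**c)
```

```text
post pts 110 [0.46669491 0.07642051 0.14302724] [0.48626359 0.08711088 0.16831237]
tip pts mean [0.48490032 0.08838141 0.15463084] 38
8.1 0.19713831953082567 [[0.4802 0.0892 0.1973]
 [0.4802 0.0893 0.1974]
 [0.4802 0.0894 0.1974]] [[-0.72 -0.44 -1.25]
 [-1.43  0.1  -1.4 ]
 [-0.36 -0.27 -2.06]]
[[ 0.394  0.     0.919]
 [-0.919 -0.     0.394]
 [ 0.    -1.     0.   ]]
```

View pics/s3.png

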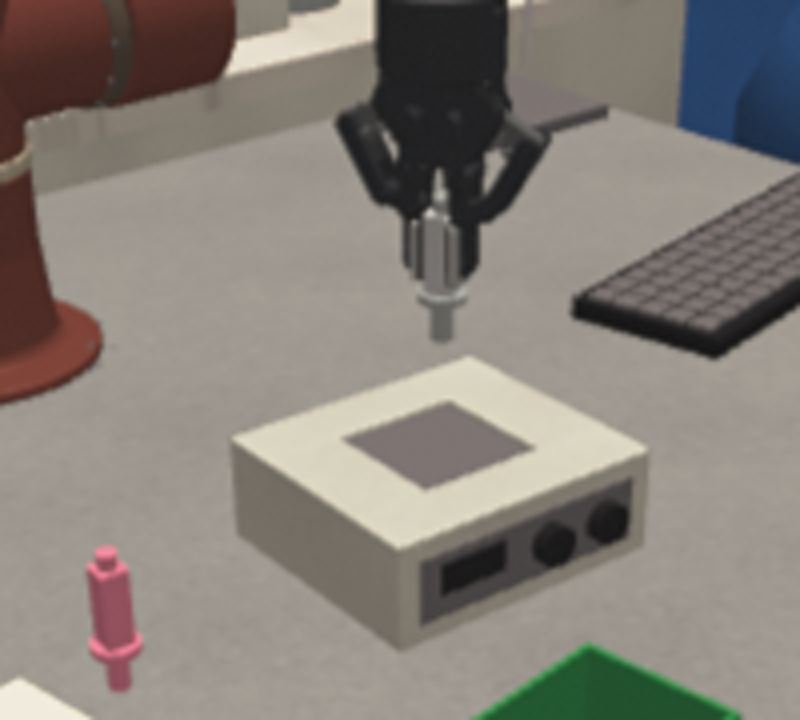

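The post hangs upright under the gripper over the shaker opening (tip at crop 441,330); the estimated foot height is TCP − 0.051. I descend gently and look for contact.

Request:
step_arm(moves="0 0 0 0 0 -4 -1;0 0 0 0 0 -6.5 -1;0 0 0 0 0 -7.4 -1;0 0 0 0 0 -7.4 -1")

```text
clock: 8.6
tcp_pos: [0.4801, 0.0897, 0.1233]
tool_rot: [-1.374, 0.906, -0.906]
ft_force: [-0.3, 0.0, -2.0]
opening: 0.205
```

Request:
step_arm(moves="0 0 0 0 0 -0.1 -1;0 0 0 0 0 -0.1 -1")

```text
clock: 8.85
tcp_pos: [0.4809, 0.0897, 0.1235]
tool_rot: [-1.373, 0.904, -0.907]
ft_force: [0.0, 0.0, -2.4]
opening: 0.203
```

Request:
step_arm(moves="0 0 0 0 0 -0.1 -1;0 0 0 0 0 -0.1 -1")

```text
clock: 9.1
tcp_pos: [0.4802, 0.0897, 0.1215]
tool_rot: [-1.374, 0.906, -0.906]
ft_force: [0.5, 0.2, -0.9]
opening: 0.2
```

Request:
step_arm(moves="0 0 0 0 0 -0.1 -1;0 0 0 0 0 -0.1 -1")

```text
clock: 9.35
tcp_pos: [0.4802, 0.0897, 0.1206]
tool_rot: [-1.374, 0.906, -0.906]
ft_force: [-0.8, 0.2, 0.9]
opening: 0.203
```

Contact at a TCP height of about 0.1213. At command 0.120 the press is about 2.5 N, roughly 0.7 mm of deck travel, so the chamfer can ride out of the socket without harm. I start the spiral on a 1.5 mm pitch, reading the force at every step.

Request:
step_arm(moves="0 0 0 0.15 0 0 -1")

```text
clock: 9.48
tcp_pos: [0.4816, 0.0897, 0.1204]
tool_rot: [-1.374, 0.906, -0.906]
ft_force: [-0.1, -0.3, -0.7]
opening: 0.203
```

Request:
step_arm(moves="0 0 0 0 0.15 0 -1")

```text
clock: 9.6
tcp_pos: [0.4817, 0.0912, 0.1201]
tool_rot: [-1.374, 0.906, -0.906]
ft_force: [-0.9, 0.3, -1.7]
opening: 0.203
```

Request:
step_arm(moves="0 0 0 -0.15 0 0 -1")

```text
clock: 9.72
tcp_pos: [0.481, 0.0911, 0.1204]
tool_rot: [-1.373, 0.904, -0.908]
ft_force: [3.6, 0.3, -3.7]
opening: 0.202
```

Request:
step_arm(moves="0 0 0 -0.15 0 0 -1")

```text
clock: 9.85
tcp_pos: [0.4803, 0.091, 0.1208]
tool_rot: [-1.371, 0.902, -0.909]
ft_force: [7.5, -0.2, -4.8]
opening: 0.2
```

Request:
step_arm(moves="0 0 0 0 -0.15 0 -1")

```text
clock: 9.98
tcp_pos: [0.4788, 0.0898, 0.1207]
tool_rot: [-1.373, 0.906, -0.906]
ft_force: [0.3, 0.7, 0.3]
opening: 0.2
```

Request:
step_arm(moves="0 0 0 0 -0.15 0 -1")

```text
clock: 10.1
tcp_pos: [0.4785, 0.0884, 0.1206]
tool_rot: [-1.374, 0.907, -0.905]
ft_force: [0.2, 1.8, 1.3]
opening: 0.207
```

Request:
step_arm(moves="0 0 0 0.15 0 0 -1")

```text
clock: 10.22
tcp_pos: [0.4795, 0.0881, 0.1203]
tool_rot: [-1.375, 0.907, -0.905]
ft_force: [-1.3, -0.4, 1.0]
opening: 0.202
```

Request:
step_arm(moves="0 0 0 0.15 0 0 -1")

```text
clock: 10.35
tcp_pos: [0.4812, 0.0881, 0.1201]
tool_rot: [-1.375, 0.907, -0.905]
ft_force: [-1.1, 0.1, 1.1]
opening: 0.2
```

Request:
step_arm(moves="0 0 0 0.15 0 0 -1")

```text
clock: 10.48
tcp_pos: [0.483, 0.0881, 0.1202]
tool_rot: [-1.375, 0.906, -0.906]
ft_force: [-0.9, -0.7, 1.6]
opening: 0.2
```

The force dropped to about −1.7 N (the in-air baseline) at TCP (0.4817, 0.0912), then a wall force came when moving −x. That is the socket. I lift, go back there and go down.

Request:
step_arm(moves="0 0 0 0 0 0.3 -1;0 0 0 -0.1 0.3 0.3 -1;0 0 0 -0.1 0.3 0.3 -1;0 0 0 -0.1 0.3 0 -1;0 0 0 -0.1 0.3 0 -1")

```text
clock: 11.1
tcp_pos: [0.4818, 0.0912, 0.1198]
tool_rot: [-1.375, 0.906, -0.905]
ft_force: [-0.1, 0.4, -1.7]
opening: 0.203
```

Request:
step_arm(moves="0 0 0 0 0 -0.1 -1;0 0 0 0 0 -0.1 -1")

```text
clock: 11.35
tcp_pos: [0.482, 0.0912, 0.1192]
tool_rot: [-1.374, 0.906, -0.906]
ft_force: [-0.5, -0.2, -0.9]
opening: 0.206
```

Request:
step_arm(moves="0 0 0 0 0 -0.15 -1;0 0 0 0 0 -0.15 -1")

```text
clock: 11.6
tcp_pos: [0.482, 0.0912, 0.1177]
tool_rot: [-1.374, 0.906, -0.906]
ft_force: [0.2, 0.4, -1.5]
opening: 0.2
```

Request:
step_arm(moves="0 0 0 0 0 -0.15 -1;0 0 0 0 0 -0.15 -1")

```text
clock: 11.85
tcp_pos: [0.4821, 0.0912, 0.1162]
tool_rot: [-1.374, 0.906, -0.906]
ft_force: [-0.9, -0.8, -1.4]
opening: 0.207
```

The tip is 5 mm in with no force. I continue in steps, watching the side force.

Request:
step_arm(moves="0 0 0 0 0 -0.25 -1;0 0 0 0 0 -0.5 -1;0 0 0 0 0 -0.5 -1")

```text
clock: 12.22
tcp_pos: [0.4818, 0.0912, 0.1109]
tool_rot: [-1.374, 0.907, -0.905]
ft_force: [0.1, -1.0, -0.6]
opening: 0.201
```

Request:
step_arm(moves="0 0 0 0 0 -0.25 -1;0 0 0 0 0 -0.5 -1;0 0 0 0 0 -0.5 -1")

```text
clock: 12.6
tcp_pos: [0.4819, 0.0912, 0.106]
tool_rot: [-1.374, 0.906, -0.906]
ft_force: [0.1, -1.3, -1.0]
opening: 0.204
```

Request:
step_arm(moves="0 0 0 0 0 -0.25 -1;0 0 0 0 0 -0.5 -1;0 0 0 0 0 -0.5 -1")

```text
clock: 12.98
tcp_pos: [0.4819, 0.0912, 0.101]
tool_rot: [-1.374, 0.906, -0.906]
ft_force: [0.3, 0.1, -1.9]
opening: 0.205
```

Request:
step_arm(moves="0 0 0 0 0 -0.2 -1;0 0 0 0 0 -0.4 -1;0 0 0 0 0 -0.4 -1")

```text
clock: 13.35
tcp_pos: [0.482, 0.0912, 0.0971]
tool_rot: [-1.374, 0.906, -0.906]
ft_force: [-0.1, 0.1, -0.9]
opening: 0.205
```

Request:
step_arm(moves="0 0 0 0 0 -0.15 -1;0 0 0 0 0 -0.15 -1")

```text
clock: 13.6
tcp_pos: [0.4821, 0.0912, 0.0957]
tool_rot: [-1.374, 0.906, -0.906]
ft_force: [-0.4, 0.2, -1.1]
opening: 0.198
```

Request:
step_arm(moves="0 0 0 0 0 -0.1 -1;0 0 0 0 0 -0.1 -1")

```text
clock: 13.85
tcp_pos: [0.4822, 0.0912, 0.095]
tool_rot: [-1.374, 0.906, -0.906]
ft_force: [-0.4, 0.6, 0.7]
opening: 0.201
```

Request:
step_arm(moves="0 0 0 0 0 -0.1 -1;0 0 0 0 0 -0.1 -1")

```text
clock: 14.1
tcp_pos: [0.4823, 0.0912, 0.0941]
tool_rot: [-1.374, 0.906, -0.906]
ft_force: [-1.9, 1.1, 1.2]
opening: 0.199
```

Run:
```python
from h import *
c=manip.read_camera("scene"); s=manip.get_state(); print(s["clock"],s["tcp_pos"],s["ft_force"]); save(c,"s4",(280,90,400,220),4.5)
```

```text
14.15 [0.482253   0.09120209 0.09406764] [-1.63883228 -0.13065197  1.9148558 ]
```

View pics/s4.png

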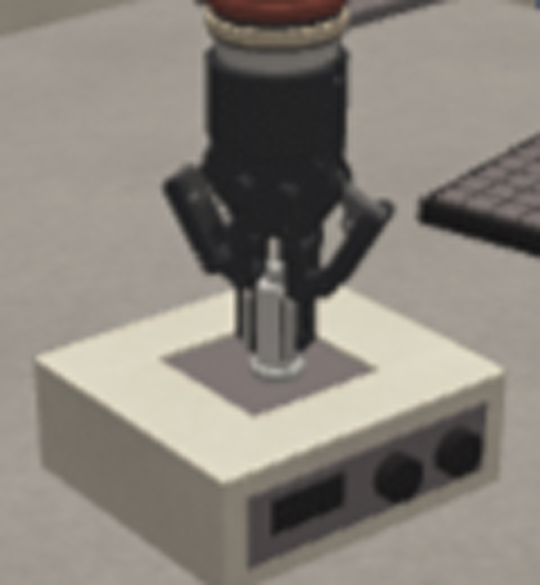

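The collar sits on the deck (crop 275,370), pressed about 1.2 mm. I ease off, open and retreat straight up.

Request:
step_arm(moves="0 0 0 0 0 0.1 -1;0 0 0 0 0 0.1 -1;0 0 0 0 0 0.1 -0.4;0 0 0 0 0 0.1 -0.2;0 0 0 0 0 0.1 0.2;0 0 0 0 0 0.1 0.2;0 0 0 0 0 0.1 0.2;0 0 0 0 0 0.1 0.2;0 0 0 0 0 2 0.2;0 0 0 0 0 5 0.2;0 0 0 0 0 9 0.2;0 0 0 0 0 13 0.2;0 0 0 0 0 13 0.2;0 0 0 0 0 13 0.2")

```text
clock: 15.9
tcp_pos: [0.4817, 0.0912, 0.223]
tool_rot: [-1.375, 0.907, -0.905]
ft_force: [-0.5, -0.1, -0.4]
opening: 0.603
```

Run:
```python
from h import *
c=manip.read_camera("scene"); d=manip.read_camera("wrist"); s=manip.get_state(); print(s["clock"],s["tcp_pos"],s["ft_force"],s["opening"])
C,ok=cloud(c)
M=ok&(np.hypot(C[...,0]-.482,C[...,1]-.091)<.02)&(C[...,2]>.0785)&(C[...,2]<.16); P=C[M]
print(len(P),"top z",P[:,2].max(),"expect .136 stub top; axis by height:")
for a,b in((.08,.095),(.095,.11),(.11,.126)):
    q=P[(P[:,2]>a)&(P[:,2]<b)]; print(a,q[:,:2].mean(0).round(4),len(q))
C,ok=cloud(d)
# stub & collar centres, wrist
i=np.hstack([cv2.resize(c["img"][90:220,280:400],(385,400)),cv2.resize(d["img"][100:300,220:420],(400,400))])
cv2.imwrite("pics/fin.png",i[:,:,::-1])
for k in("tube_rack","tray","reagent_bottle"):
    for r in manip.trace(c,k)[:1]:
        m=r["mask"]&(c["range_z"]>0); print(k,r["p"],np.round(r["pixel"]),np.round(np.median(cloud(c)[0][m],0),3))
```

```text
16.0 [0.48115659 0.09115147 0.22184977] [-0.48595787  0.14986584  0.39603721] 0.6016424095245848
183 top z 0.13573180764910955 expect .136 stub top; axis by height:
0.08 [0.4879 0.0891] 48
0.095 [0.4879 0.0895] 48
0.11 [0.4869 0.0902] 58
tube_rack 0.57 [279. 299.] [ 0.755 -0.28   0.048]
tray 0.6 [370. 259.] [ 0.738 -0.046  0.025]
reagent_bottle 0.68 [447. 199.] [0.746 0.182 0.064]
```

View pics/fin.png

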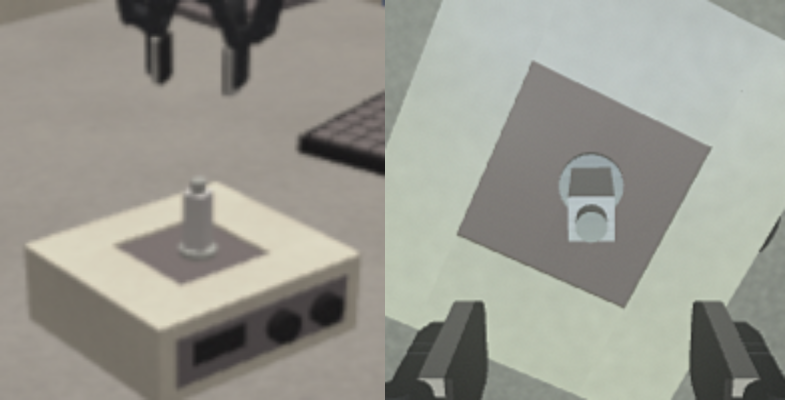

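The post stands upright and free with its collar on the deck. Its top is at 0.1357 m (0.136 expected), and the bystanders have not moved. I hand in the job.

```bash
python3 -c "from rig import manip; print(manip.job_done())"
```

```text
the job is handed in; nothing more can be done
None
```

The metal post is out of its holder and seated fully home in the shaker socket, upright and let go. I handed the job in at about 16 s on the robot's clock, well inside the 61 s limit.

- **Choice:** I took the larger metal post, the one in the white block, and left the small metal, red and pink ones alone.
- **Search:** I swept the tip over the deck in a growing square spiral at about 2.5 N. The socket was found at about TCP (0.482, 0.091).
- **Overrun:** The tip dropped in partway through a batch of steps, so it briefly pushed sideways against the socket wall at about 7.5 N and rode out. I lifted it, went back over the socket, and it slid in freely.
- **Seating:** By my estimate from force and arm height, the deck was never pressed down more than about 1.2 mm.
- **Last checks:** The top of the post measured 0.1357 m against 0.136 m expected. The final pictures show it upright with the gripper clear. The tube rack, tray and bottle measured within about 3 mm of where they started, which is within the measuring error. No check failed or disagreed.

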